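# Shake the wash token out of the upside-down bank

## Task

The clear token bank is standing upside down on its slotted lid with one brass wash token inside. Lift it with the token still in it, hold it over the beige saucer and shake or rock it until the token drops through the slot into the saucer, then stand the bank back on the counter, still upside down, and let go. Leave the saucer and the steel mixing cup where they stand.

Things in the scene. Friction and masses are not known exactly. Their poses are not given: they have to be found in the camera images.
- bank: Closed clear-plastic box upside down, 100 (x) x 46 (y) x 75 mm, 0.22 kg, four black rubber feet on top, black slotted lid at the bottom. Origin: centre of underside, z up. Grip across the 46 mm. Inside 92 x 36 mm. Its floor is two ramps falling 16 deg from the ends (22 mm above the underside) to the edges (12 mm up) of the slot: 20 mm in x, 36 mm in y, centred on the origin, the only opening.
- token: Brass oblong bar 14 (x) x 34 (y) x 8 mm, 30 g; origin centre of underside. Starts in the bank, lying across it 27-31 mm to the bank's +x side. Friction (0.5-0.7) holds it while the bank is level and moved gently (under 2 m/s2). Rocked about the bank's y with that end raised over 20 deg, or jerked along x, it slides to the slot and drops out; tilted the other way it goes to the end wall.
- saucer: Beige ceramic saucer, round, 160 mm across, rim 22 mm high, loose on the counter, 0.3 kg. Origin: centre of its underside.
- mixing_cup: Stainless mixing cup, round, 86 mm across the rim, 85 mm tall, open on top, standing on the counter farther from the robot than the bank and the saucer; not to be moved. Origin: centre of its underside.

How it is judged:
By the outcome, as a careful person would: the job done as asked, in the order asked, and still so for the second after the job is handed in, with the robot touching nothing.
It also fails if it takes over 54 s, if anything falls off the work surface, if the arm or the gripper's body presses on something with over 40 N, if the wrist force passes 120 N, or if a joint passes its speed limit or range.

## Robot

A 6-joint arm with a two-finger parallel gripper is mounted at the origin on the work surface. World frame = base frame: x ahead of the robot, y to its left, z up, the work surface at z = 0. Lengths are in m, angles in rad, forces in N, time in s.
With the tool pointing down it reaches from about 0.35 to 0.775 m from the base axis. Payload 5.5 kg.
Tool frame: the origin (TCP) lies between the finger pads; the fingertips stand 22 mm ahead of it and the grasp point (between the pads) lies 3 mm ahead of it; z points along the fingers, y is the line along which they close (so a half turn about z gives the same grasp; the last joint's range is limited). The gripper opens to 85 mm and grips with 20 to 120 N. Pads are 22 mm wide; open, the fingers measure 114 mm over their backs; the gripper's body (76 mm by 85 mm) begins 54 mm behind the grasp point. The pads swing forward as they close: fully open they stand 13 mm farther back than shut.
Start: joints at [-1.285, 0.313, 0.046, 1.304, 0, 1.431], TCP at [0.238, -0.524, 0.253] pointing down, gripper open.
Joint ranges: [-2.76, 2.76], [-0.86, 1.69], [-1.03, 1.26], [-2.2, 2.34], [-1.47, 1.5], [-3.14, 3.14]. Speed limits (rad/s): [2.57, 2.57, 3.14, 3.14, 3.14, 3.14].

## Interface

Orientations are given as a unit quaternion [w, x, y, z].
In Python, from workcell import env, camrig gives the robot as it stands (env), with the cameras (camrig).
- The arm moves only by the tool nudge_tcp, called after ">>>" as a command line: name --argument value ..., lists and objects as JSON in quotes. Schema: {"type":"object","properties":{"deltas":{"type":"array","items":{"type":"array","prefixItems":[{"type":"array","items":{"type":"number"},"minItems":3,"maxItems":3},{"type":"array","items":{"type":"number"},"minItems":3,"maxItems":3}],"minItems":2,"maxItems":2},"minItems":1,"maxItems":8},"aperture":{"type":"number"},"clamp_n":{"type":"number"},"only":{"type":"string"},"quiet":{"type":"boolean"},"lines":{"type":"string"}},"required":["deltas"],"additionalProperties":false}. deltas is a list of rows, 1 to 8 of them, each written [[dx, dy, dz], [rx, ry, rz]]: dx, dy, dz in fractions of the full range, 1 being 0.6 m, then a rotation vector rx, ry, rz in parts of the range, where 1.0 means pi rad; each row is the pose to reach, as a shift and turn from the pose commanded when the call began, along the tool's axes at that moment; what a row does not reach only later rows make up. A row lasts 1/8 s, in which the tool goes at most 0.0625 m and 0.188 rad, less where a joint would pass 70% of its speed; a pose out of reach is approached as far as the arm can. aperture is the finger opening in m, set as the call begins (left out keeps the last). The fingers move at their own pace and stop on an object; clamp_n is the grip in N (left out, the last holds). Time passes only in rows, so rows that do not move let the fingers close. The tool returns the time, the measured TCP pose, the force, the opening and the grip force at its end. only (a regular expression) keeps the lines of the reply that match it, lines (a string "A,B") keeps lines A to B, and quiet returns only ok. Input that does not fit is refused with a message, and nothing moves.
- env.get_state(): the state, without advancing time (a new reading comes with each control period).
- camrig.read_camera(name): name is "side" or "top" or "wrist"; returns a dict with "image" (400x640x3 uint8, red, green, blue), "K" (3x3 intrinsics, pixels), "R" (3x3) and "t" (3): a world point X has camera coordinates R X + t. Camera axes: x right, y down, z forward; pixel columns grow to the right and rows downward; lengths in m; the calibration is good to about 2 mm. A picture is of the moment at which its call begins. There is no depth.
- env.hand_in(): hands the job in; it is judged then, once.
The state is a dict: "clock": time; "joint_pos": joint angles; "qvel": joint speeds; "tau": joint torques, N m; "tcp_pos": TCP position; "orientation": TCP orientation; "wrist_force": force on the tool from outside, world axes, zero at the start; "ft_torque": the same for the moment, N m; "finger_gap": finger opening in m; "grip_force": force on a finger pad.
Only numpy, scipy, OpenCV 4.12 (cv2) and the standard library are available. Lean on these libraries where they do the work, as an engineer would, in place of code of your own. Each camera call takes 0.05 s, during which the arm holds its last target. There are 200 camera calls.

## Working session

There is one attempt and no reset: what is moved stays moved. The work goes in short steps, Python scripts to look and compute and a tool call to move; the robot and the scene stay as the last step left them, time stands still between calls to the robot, and variables do not carry over. Pictures are saved under pics/ and viewed, at most 10 in all, crops included, and the job is handed in when it is done.

```bash
ls; mkdir -p pics; python3 - <<'E'
from workcell import env, camrig
import cv2,numpy as np
for n in("top","side"):
    c=camrig.read_camera(n);cv2.imwrite(f"pics/{n}0.png",c["image"][:,:,::-1])
    print(n,np.round(c["K"],1).tolist(),np.round(c["R"],3).tolist(),np.round(c["t"],3).tolist())
s=env.get_state();print(s["clock"],s["tcp_pos"],s["orientation"],s["finger_gap"])
E
```

```text
pics
workcell.py
top [[415.7, 0.0, 319.2], [0.0, 415.7, 199.0], [0.0, 0.0, 1.0]] [[-0.01, -0.999, -0.049], [-0.987, 0.018, -0.16], [0.161, 0.047, -0.986]] [0.026, 0.647, 0.634]
side [[379.2, 0.0, 318.1], [0.0, 379.2, 198.9], [0.0, 0.0, 1.0]] [[0.799, -0.601, 0.021], [-0.312, -0.444, -0.84], [0.514, 0.665, -0.542]] [-0.505, 0.235, 0.454]
0.1 [ 0.23735574 -0.5232429   0.25248925] [-8.34350701e-04  9.77421601e-01  2.11296742e-01 -6.27248305e-05] 0.08524097244562054
```

View pics/top0.png

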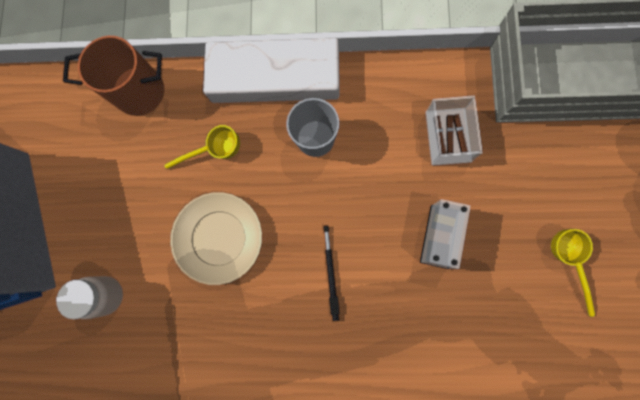

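View pics/side0.png

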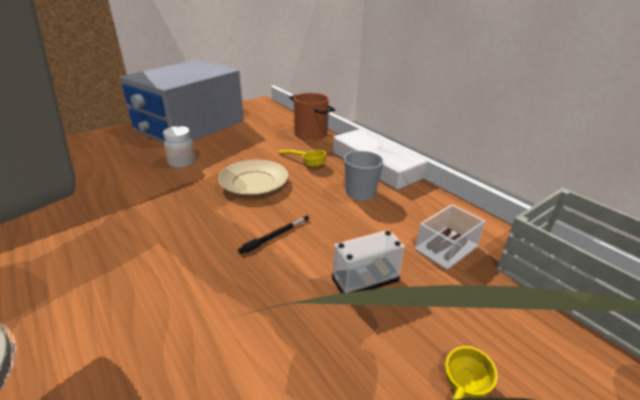

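The top view shows the saucer at (217,239), the bank with its feet at about (446,205), (464,208), (437,258) and (455,262), the cup at (313,125), and a pen near (331,270). The side view shows the bank at (368,262). I'll measure these and enlarge the bank to find the token's end.

```bash
cat > h.py <<'E'
from workcell import env, camrig
import cv2,numpy as np
from scipy.spatial.transform import Rotation as Ro
def cast(c,p,z):
    d=c["R"].T@np.linalg.inv(c["K"])@np.array([p[0],p[1],1.]);o=-c["R"].T@c["t"]
    return o+d*(z-o[2])/d[2]
def tri(c1,p1,c2,p2):
    P=[np.array(c["K"])@np.c_[c["R"],c["t"]] for c in(c1,c2)]
    X=cv2.triangulatePoints(P[0],P[1],np.float64(p1).reshape(2,1),np.float64(p2).reshape(2,1));return (X[:3]/X[3]).ravel()
def Rt():
    s=env.get_state();q=s["orientation"];return Ro.from_quat([q[1],q[2],q[3],q[0]]),np.array(s["tcp_pos"]),s
E
python3 - <<'E'
from h import *
t=camrig.read_camera("top");im=t["image"];s=camrig.read_camera("side");si=s["image"]
g=im.max(2);m=(g<60).astype(np.uint8)
m[:190]=0;m[275:]=0;m[:,:415]=0;m[:,475:]=0
n,l,st,ce=cv2.connectedComponentsWithStats(m)
for i in range(1,n):print("foot",st[i,4],ce[i].round(1),cast(t,ce[i],.075).round(4))
h=cv2.cvtColor(im,cv2.COLOR_RGB2HSV);m=((h[...,1]<110)&(h[...,2]>120)).astype(np.uint8)
m[:185]=0;m[295:]=0;m[:,:160]=0;m[:,275:]=0
c=max(cv2.findContours(m,0,1)[0],key=cv2.contourArea);e=cv2.fitEllipse(cv2.convexHull(c));print("saucer",e,cast(t,e[0],.022).round(4))
for dx in(-1,1):print(cast(t,(e[0][0]+dx*e[1][1]/2,e[0][1]),.022).round(3))
for p in((313,98),(313,150),(288,124),(339,124)):print("cup",cast(t,p,.085).round(3))
for p in((327,227),(336,318)):print("pen",cast(t,p,.01).round(3))
A=cv2.resize(im[190:280,410:490],None,fx=5,fy=5,interpolation=3);B=cv2.resize(si[220:300,320:415],None,fx=4,fy=4,interpolation=3)
B=cv2.copyMakeBorder(B,0,450-320,0,0,0);cv2.imwrite("pics/z.png",np.hstack([A,B])[:,:,::-1])
E
```

```text
foot 12 [445.5 205. ] [ 0.6309 -0.1832  0.075 ]
foot 11 [463.4 208.9] [ 0.6243 -0.2104  0.075 ]
foot 13 [435.6 257.6] [ 0.5493 -0.1634  0.075 ]
foot 14 [453.7 261.9] [ 0.5425 -0.1905  0.075 ]
saucer ((215.9127655029297, 238.16180419921875), (90.68975830078125, 94.48896026611328), 39.82794952392578) [0.5876 0.1968 0.022 ]
[0.589 0.28  0.022]
[0.587 0.115 0.022]
cup [0.811 0.023 0.085]
cup [0.722 0.024 0.085]
cup [0.767 0.065 0.085]
cup [ 0.765 -0.018  0.085]
pen [0.605 0.005 0.01 ]
pen [ 0.452 -0.008  0.01 ]
```

View pics/z.png

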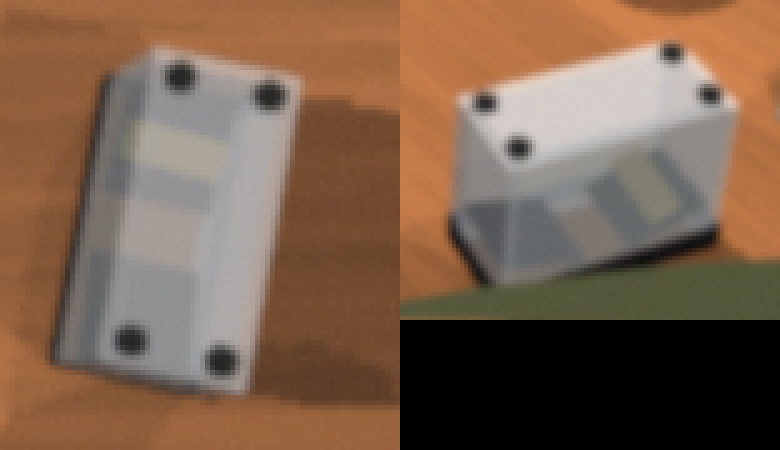

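The token is at the end of the bank away from the robot (world +x), so bank x points along about −13.7°. The foot spacing (84 x 28 mm) and the saucer and cup sizes all check out. Next I compute the approach.

```bash
cat >> h.py <<'E'
def shift(goal,ang=None):
    "shift in tool axes to TCP goal, with tool x at world angle ang, pointing down"
    R,p,s=Rt();print("t",s["clock"],"tcp",p.round(4),"d",R.inv().apply(np.array(goal)-p).round(4))
    if ang is not None:
        c,n=np.cos(ang),np.sin(ang);G=Ro.from_matrix(np.array([[c,n,0],[n,-c,0],[0,0,-1.]]))
        print("rv",(R.inv()*G).as_rotvec().round(4))
E
python3 -c "
from h import *
shift([.5868,-.1869,.16],np.arctan2(-.0199,.0818))"
```

```text
t 0.2 tcp [ 0.2374 -0.5234  0.2528] d [ 0.4571 -0.162   0.093 ]
rv [-1.100e-03  2.000e-04  6.645e-01]
```

Units first: shifts go in shares of 0.6 m and turns go in shares of pi rad. So 0.44 m / 0.6 = 0.7333, 0.39 m / 0.6 = 0.65, 0.6645 rad / 3.1416 = 0.2115.

>>> nudge_tcp --deltas '[[[0.05, -0.0167, 0], [0, 0, 0.0159]], [[0.15, -0.05, 0], [0, 0, 0.0477]], [[0.25, -0.0833, 0], [0, 0, 0.0891]], [[0.35, -0.1167, 0.0333], [0, 0, 0.1273]], [[0.45, -0.15, 0.0667], [0, 0, 0.1592]], [[0.55, -0.1833, 0.1], [0, 0, 0.191]], [[0.65, -0.225, 0.1333], [0, 0, 0.2115]], [[0.7333, -0.2583, 0.15], [0, 0, 0.2115]]]' --aperture 0.085 --clamp_n 60

```text
clock: 1.2
tcp_pos: [0.5679, -0.2066, 0.1644]
orientation: [-0.0, 0.993, -0.119, -0.0]
wrist_force: [0.7, -0.5, 0.6]
finger_gap: 0.0852
grip_force: 0.0
```

```bash
python3 -c "
from h import *
shift([.5868,-.1869,.16],np.arctan2(-.0199,.0818))"
```

```text
t 1.2 tcp [ 0.5679 -0.2066  0.1644] d [ 0.0137 -0.0236  0.0044]
rv [-0.      0.0008 -0.0008]
```

>>> nudge_tcp --deltas '[[[0, 0, 0], [0, 0, 0]], [[0, 0, 0], [0, 0, 0]]]' --quiet true

```text
ok
```

```bash
python3 - <<'E'
from h import *
shift([.5868,-.1869,.16],np.arctan2(-.0199,.0818))
c=camrig.read_camera("wrist");cv2.imwrite("pics/w1.png",c["image"][:,:,::-1])
E
```

```text
t 1.45 tcp [ 0.5668 -0.208   0.1652] d [ 0.0144 -0.0252  0.0052]
rv [0.0003 0.0009 0.0009]
```

View pics/w1.png

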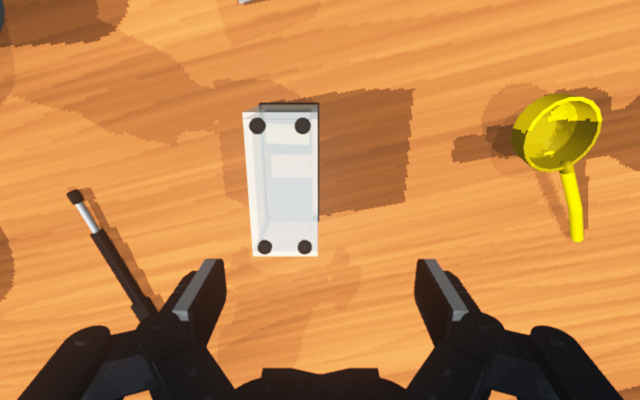

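The wrist view shows the bank's feet at (258,125), (303,125), (265,247) and (305,247), with the bank nearly in line with the tool. I'll cast those pixels to check the pose.

```bash
python3 - <<'E'
from h import *
c=camrig.read_camera("wrist");g=c["image"].max(2)
m=(g<75).astype(np.uint8);m[:112]=0;m[262:]=0;m[:,:248]=0;m[:,316:]=0
n,l,st,ce=cv2.connectedComponentsWithStats(m)
P=np.array([cast(c,ce[i],.075) for i in range(1,n) if 80<st[i,4]<400]);print(st[1:].tolist());print(P.round(4),P.mean(0).round(4))
P=P[np.argsort(-P[:,0])];d=P[:2].mean(0)-P[2:].mean(0);a=np.arctan2(d[1],d[0]);print(a,P.mean(0).round(4))
shift([*P.mean(0)[:2],.048],a)
E
```

```text
[[249, 119, 15, 14, 170], [294, 118, 14, 15, 162], [258, 241, 12, 12, 65], [298, 241, 12, 12, 77], [262, 245, 4, 2, 6]]
[[ 0.6297 -0.1844  0.075 ]
 [ 0.6231 -0.2116  0.075 ]] [ 0.6264 -0.198   0.075 ]
nan [ 0.6264 -0.198   0.075 ]
t 1.55 tcp [ 0.5665 -0.2093  0.1659] d [ 0.0555 -0.0253  0.1179]<stdin>:6: RuntimeWarning: Mean of empty slice.
  ret = um.true_divide(
  r = _umath_linalg.det(a, signature=signature)
Traceback (most recent call last):
  File "h.py", line 16, in shift
    c,n=np.cos(ang),np.sin(ang);G=Ro.from_matrix(np.array([[c,n,0],[n,-c,0],[0,0,-1.]]))
                                  ~~~~~~~~~~~~~~^^^^^^^^^^^^^^^^^^^^^^^^^^^^^^^^^^^^^^^^
  File "scipy/spatial/transform/_rotation.pyx", line 1159, in scipy.spatial.transform._rotation.Rotation.from_matrix
numpy.linalg.LinAlgError: SVD did not converge
```

Both views agree to about 1 mm. I'll align over the bank at height, then check before going down.

Scaled: -0.025 m / 0.6 = -0.0417, 0.014 m / 0.6 = 0.0233.

>>> nudge_tcp --deltas '[[[0.0117, -0.02, 0.0167], [0, 0, 0]], [[0.0233, -0.0417, 0.0333], [0, 0, 0]], [[0.0233, -0.0417, 0.0417], [0, 0, 0]], [[0.0233, -0.0417, 0.0417], [0, 0, 0]]]'

```text
clock: 2.05
tcp_pos: [0.5861, -0.1869, 0.1396]
orientation: [-0.0, 0.993, -0.119, -0.001]
wrist_force: [0.3, -0.5, 0.2]
finger_gap: 0.0851
grip_force: 0.0
```

```bash
python3 - <<'E'
from h import *
for i in range(3):
    camrig.read_camera("top") if i else 0
    shift([.5862,-.1878,.048],np.arctan2(-.0199,.0818))
E
```

```text
t 2.05 tcp [ 0.5861 -0.1869  0.1396] d [0.0005 0.0009 0.0916]
rv [-0.0001  0.0017  0.0004]
t 2.1 tcp [ 0.5863 -0.1872  0.1401] d [0.0002 0.0006 0.0921]
rv [0.0001 0.0009 0.0001]
t 2.15 tcp [ 0.5864 -0.1874  0.1405] d [-0.0001  0.0005  0.0925]
rv [ 0.0002  0.0002 -0.0001]
```

Scaled: 0.092 m / 0.6 = 0.1533, 0.085 m / 0.6 = 0.1417.

>>> nudge_tcp --deltas '[[[0, 0.0008, 0.0333], [0, 0, 0]], [[0, 0.0008, 0.075], [0, 0, 0]], [[0, 0.0008, 0.1167], [0, 0, 0]], [[0, 0.0008, 0.1417], [0, 0, 0]], [[0, 0.0008, 0.1533], [0, 0, 0]], [[0, 0.0008, 0.1533], [0, 0, 0]]]'

```text
clock: 2.9
tcp_pos: [0.5865, -0.1879, 0.0486]
orientation: [0.0, 0.993, -0.119, -0.0]
wrist_force: [0.2, -0.1, 0.9]
finger_gap: 0.0851
grip_force: 0.0
```

>>> nudge_tcp --deltas '[[[0, 0, 0], [0, 0, 0]], [[0, 0, 0], [0, 0, 0]], [[0, 0, 0], [0, 0, 0]], [[0, 0, 0], [0, 0, 0]], [[0, 0, 0], [0, 0, 0]], [[0, 0, 0], [0, 0, 0]], [[0, 0, 0], [0, 0, 0]], [[0, 0, 0], [0, 0, 0]]]' --aperture 0.03 --clamp_n 60

```text
clock: 3.9
tcp_pos: [0.5871, -0.188, 0.0495]
orientation: [0.0, 0.993, -0.119, 0.001]
wrist_force: [-0.6, 1.1, 5.4]
finger_gap: 0.0455
grip_force: 62.4
```

Scaled: -0.085 m / 0.6 = -0.1417, -0.083 m / 0.6 = -0.1383.

>>> nudge_tcp --deltas '[[[0, 0, -0.0083], [0, 0, 0]], [[0, 0, -0.025], [0, 0, 0]], [[0, 0, -0.05], [0, 0, 0]], [[0, 0, -0.08], [0, 0, 0]], [[0, 0, -0.1067], [0, 0, 0]], [[0, 0, -0.1267], [0, 0, 0]], [[0, 0, -0.1383], [0, 0, 0]], [[0, 0, -0.1417], [0, 0, 0]]]'

```text
clock: 4.9
tcp_pos: [0.5865, -0.1878, 0.1339]
orientation: [0.0, 0.993, -0.119, 0.0]
wrist_force: [0.5, 0.8, -1.9]
finger_gap: 0.0454
grip_force: 61.7
```

```bash
python3 - <<'E'
from h import *
camrig.read_camera("top")
shift([.5876,.1968,.134],np.arctan2(-.0199,.0818))
E
```

```text
t 4.95 tcp [ 0.5864 -0.1878  0.1337] d [-8.98e-02 -3.74e-01 -3.00e-04]
rv [ 0.0001 -0.0001 -0.0001]
```

Scaled: -0.187 m / 0.6 = -0.3117, -0.16 m / 0.6 = -0.2667.

>>> nudge_tcp --deltas '[[[-0.0023, -0.01, 0], [0, 0, 0]], [[-0.0083, -0.0333, 0], [0, 0, 0]], [[-0.0167, -0.07, 0], [0, 0, 0]], [[-0.0283, -0.1167, 0], [0, 0, 0]], [[-0.04, -0.1667, 0], [0, 0, 0]], [[-0.0517, -0.2167, 0], [0, 0, 0]], [[-0.0633, -0.2667, 0], [0, 0, 0]], [[-0.075, -0.3117, 0], [0, 0, 0]]]' --quiet true

```text
ok
```

>>> nudge_tcp --deltas '[[[-0.0108, -0.045, 0], [0, 0, 0]], [[-0.0228, -0.095, 0], [0, 0, 0]], [[-0.035, -0.145, 0], [0, 0, 0]], [[-0.046, -0.1917, 0], [0, 0, 0]], [[-0.0567, -0.235, 0], [0, 0, 0]], [[-0.065, -0.2717, 0], [0, 0, 0]], [[-0.0717, -0.2983, 0], [0, 0, 0]], [[-0.075, -0.3117, 0], [0, 0, 0]]]'

```text
clock: 6.95
tcp_pos: [0.5621, 0.0456, 0.1377]
orientation: [-0.036, 0.998, -0.048, 0.0]
wrist_force: [-0.7, 0.3, -2.6]
finger_gap: 0.0456
grip_force: 61.8
```

>>> nudge_tcp --deltas '[[[0, 0, 0], [0, 0, 0]], [[0, 0, 0], [0, 0, 0]]]' --quiet true

```text
ok
```

```bash
python3 - <<'E'
from h import *
t=camrig.read_camera("top")["image"];s=camrig.read_camera("side")["image"]
A=cv2.resize(t[170:300,150:290],None,fx=3,fy=3,interpolation=3);B=cv2.resize(s[100:230,190:320],None,fx=3,fy=3,interpolation=3)
cv2.imwrite("pics/c.png",np.hstack([A,B])[:,:,::-1])
shift([.5876,.1968,.134],np.arctan2(-.0199,.0818))
E
```

```text
t 7.3 tcp [0.5622 0.0456 0.1376] d [ 0.0108 -0.1522  0.0145]
rv [-0.0712  0.0078  0.1425]
```

View pics/c.png

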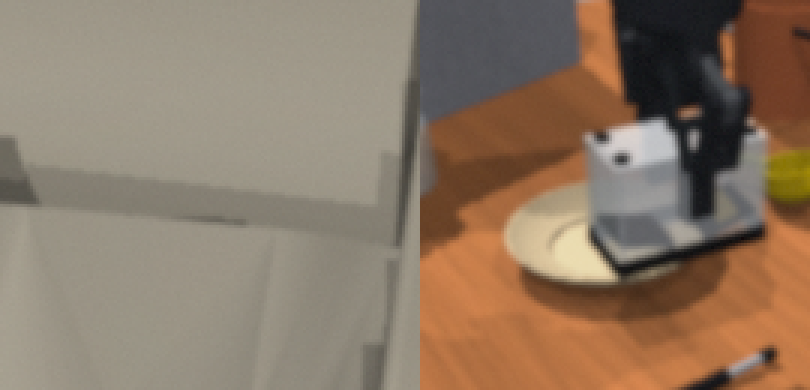

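The token is still at its end, seen right of the finger at about (735,210). The arm stalled short of the saucer and tilted slightly, so I suspect a joint limit.

```bash
python3 -c "
from h import *
s=env.get_state();print(np.round(s['joint_pos'],3),s['wrist_force'],s['qvel'])"
```

```text
[-0.097  0.349 -0.196  1.028  0.072  3.141] [ 0.50143804 -0.21508368 -2.77227065] [-4.22386920e-04 -2.49210555e-05 -5.11647320e-04  2.64791457e-05
  9.52676569e-04 -2.23005681e-03]
```

Joint 6 is at its 3.14 limit. Turning the bank (yaw to about +0.6 rad) during the rest of the carry frees it.

```bash
python3 -c "
from h import *
shift([.5876,.1968,.134],.6)"
```

```text
t 7.3 tcp [0.5622 0.0456 0.1376] d [ 0.0108 -0.1522  0.0145]
rv [-0.0695 -0.0223 -0.6958]
```

Scaled: -0.1522 m / 0.6 = -0.2537, -0.142 m / 0.6 = -0.2367, -0.03 rad / 3.1416 = -0.0095.

>>> nudge_tcp --deltas '[[[0.0005, -0.0083, 0.0008], [-0.001, -0.0003, -0.0095]], [[0.0022, -0.03, 0.0028], [-0.0027, -0.0009, -0.0267]], [[0.005, -0.0683, 0.0067], [-0.006, -0.0019, -0.0605]], [[0.0083, -0.115, 0.0108], [-0.0099, -0.0032, -0.1003]], [[0.0117, -0.1617, 0.015], [-0.014, -0.0045, -0.1401]], [[0.0145, -0.2033, 0.0193], [-0.0178, -0.0057, -0.1783]], [[0.0167, -0.2367, 0.0225], [-0.0207, -0.0067, -0.2069]], [[0.018, -0.2537, 0.0242], [-0.0221, -0.0071, -0.2215]]]'

```text
clock: 8.3
tcp_pos: [0.5874, 0.199, 0.1338]
orientation: [-0.0, 0.955, 0.298, -0.0]
wrist_force: [-0.5, -0.3, -3.2]
finger_gap: 0.0453
grip_force: 62.0
```

>>> nudge_tcp --deltas '[[[0, 0, 0], [0, 0, 0]], [[0, 0, 0], [0, 0, 0]]]' --quiet true

```text
ok
```

```bash
python3 - <<'E'
from h import *
s=camrig.read_camera("side")["image"]
cv2.imwrite("pics/d.png",cv2.resize(s[80:230,180:340],None,fx=4,fy=4,interpolation=3)[:,:,::-1])
shift([.5876,.1968,.134],.6);print(np.round(env.get_state()["joint_pos"],3))
E
```

```text
t 8.6 tcp [0.5874 0.1962 0.134 ] d [ 0.0005 -0.0004  0.    ]
rv [-0.0001  0.0003 -0.001 ]
[ 0.193  0.455 -0.042  1.074 -0.     2.736]
```

View pics/d.png

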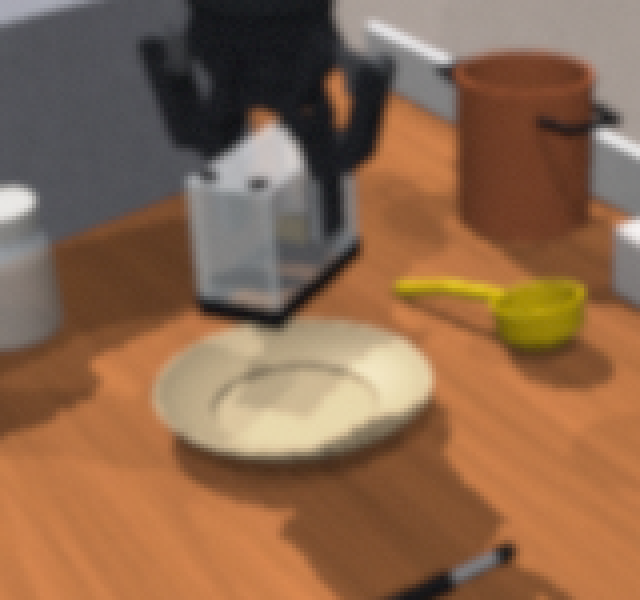

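The token is still at the far end, at about (290,230), and the bank hangs over the saucer. Now I lower it 28 mm and tilt the +x end up, keeping the slot centred.

Scaled: 0.028 m / 0.6 = 0.0467, 0.027 m / 0.6 = 0.045, 0.45 rad / 3.1416 = 0.1432.

>>> nudge_tcp --deltas '[[[0, 0, 0.0133], [0, 0, 0]], [[0, 0, 0.0333], [0, 0, 0]], [[-0.0033, 0, 0.045], [0, 0.0159, 0]], [[-0.01, 0, 0.0467], [0, 0.0446, 0]], [[-0.0167, 0, 0.0467], [0, 0.0796, 0]], [[-0.025, 0, 0.0467], [0, 0.1146, 0]], [[-0.0317, 0, 0.0467], [0, 0.1432, 0]], [[-0.0317, 0, 0.0467], [0, 0.1432, 0]]]'

```text
clock: 9.6
tcp_pos: [0.5682, 0.1849, 0.1037]
orientation: [-0.066, 0.932, 0.287, 0.21]
wrist_force: [-0.2, -1.0, -2.8]
finger_gap: 0.0456
grip_force: 62.0
```

>>> nudge_tcp --deltas '[[[0, 0, 0], [0, 0, 0]], [[0, 0, 0], [0, 0, 0]], [[0, 0, 0], [0, 0, 0]], [[0, 0, 0], [0, 0, 0]]]'

```text
clock: 10.1
tcp_pos: [0.5722, 0.1864, 0.1061]
orientation: [-0.066, 0.931, 0.288, 0.213]
wrist_force: [0.4, 0.0, -3.5]
finger_gap: 0.0455
grip_force: 62.0
```

```bash
python3 - <<'E'
from h import *
s=camrig.read_camera("side")["image"]
cv2.imwrite("pics/e.png",cv2.resize(s[80:230,180:340],None,fx=4,fy=4,interpolation=3)[:,:,::-1])
E
```

```text
(no output)
```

View pics/e.png

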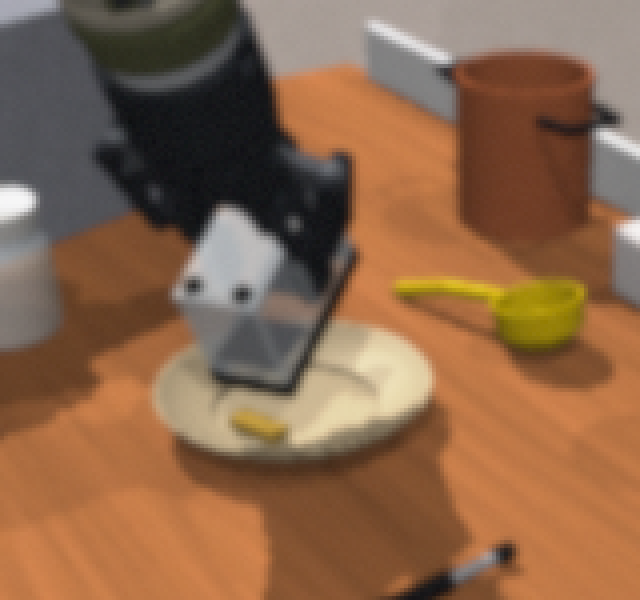

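The token lies in the saucer at (258,425). Next I raise and level the bank.

```bash
python3 -c "
from h import *
shift([.575,.19,.165],.6)"
```

```text
t 10.15 tcp [0.5721 0.1863 0.106 ] d [ 0.0297 -0.0014 -0.0512]
rv [-2.000e-04 -4.498e-01  4.000e-04]
```

Scaled: -0.0512 m / 0.6 = -0.0853, -0.049 m / 0.6 = -0.0817, -0.45 rad / 3.1416 = -0.1432.

>>> nudge_tcp --deltas '[[[0.0067, 0, -0.0117], [0, 0, 0]], [[0.0167, 0, -0.03], [0, -0.0159, 0]], [[0.0283, 0, -0.05], [0, -0.0477, 0]], [[0.04, 0, -0.07], [0, -0.0828, 0]], [[0.0467, -0.0017, -0.0817], [0, -0.1146, 0]], [[0.0495, -0.0023, -0.0853], [0, -0.1369, 0]], [[0.0495, -0.0023, -0.0853], [0, -0.1432, 0]], [[0.0495, -0.0023, -0.0853], [0, -0.1432, 0]]]'

```text
clock: 11.15
tcp_pos: [0.5749, 0.19, 0.1648]
orientation: [-0.0, 0.955, 0.296, 0.0]
wrist_force: [-0.3, -0.2, -1.9]
finger_gap: 0.0454
grip_force: 61.9
```

```bash
python3 -c "
from h import *
camrig.read_camera('top');shift([.57,-.15,.165],.2)"
```

```text
t 11.2 tcp [0.5745 0.1898 0.1648] d [-0.1956  0.2779 -0.0004]
rv [-5.000e-04 -3.000e-04  4.002e-01]
```

Scaled: 0.2779 m / 0.6 = 0.4632, -0.16 m / 0.6 = -0.2667, 0.4 rad / 3.1416 = 0.1273.

>>> nudge_tcp --deltas '[[[-0.0167, 0.0233, 0], [0, 0, 0.0064]], [[-0.0583, 0.0833, 0], [0, 0, 0.0223]], [[-0.11, 0.1567, 0], [0, 0, 0.043]], [[-0.1633, 0.2317, 0], [0, 0, 0.0637]], [[-0.2167, 0.3067, 0], [0, 0, 0.0844]], [[-0.2667, 0.38, 0], [0, 0, 0.105]], [[-0.3083, 0.4383, 0], [0, 0, 0.121]], [[-0.326, 0.4632, 0], [0, 0, 0.1273]]]'

```text
clock: 12.2
tcp_pos: [0.5692, -0.1534, 0.1652]
orientation: [0.0, 0.995, 0.097, 0.0]
wrist_force: [0.7, -0.0, -2.8]
finger_gap: 0.0454
grip_force: 62.3
```

>>> nudge_tcp --deltas '[[[0, 0, 0], [0, 0, 0]], [[0, 0, 0], [0, 0, 0]]]' --quiet true

```text
ok
```

```bash
python3 -c "
from h import *
shift([.57,-.15,.0500],.2);print(np.round(env.get_state()['joint_pos'],3))"
```

```text
t 12.45 tcp [ 0.5698 -0.1491  0.165 ] d [0.    0.001 0.115]
rv [-0.0008  0.0002  0.0009]
[-3.930e-01  3.790e-01 -7.900e-02  1.114e+00  1.000e-03  2.548e+00]
```

>>> nudge_tcp --deltas '[[[0, 0, 0.0167], [0, 0, 0]], [[0, 0, 0.0583], [0, 0, 0]], [[0, 0, 0.1], [0, 0, 0]], [[0, 0, 0.1417], [0, 0, 0]], [[0, 0, 0.1717], [0, 0, 0]], [[0, 0, 0.185], [0, 0, 0]], [[0, 0, 0.19], [0, 0, 0]], [[0, 0, 0.19], [0, 0, 0]]]'

```text
clock: 13.45
tcp_pos: [0.5707, -0.1498, 0.0514]
orientation: [0.0, 0.995, 0.1, 0.0]
wrist_force: [0.2, 0.1, -3.2]
finger_gap: 0.0456
grip_force: 62.2
```

>>> nudge_tcp --deltas '[[[0, 0, 0.0008], [0, 0, 0]], [[0, 0, 0.0017], [0, 0, 0]], [[0, 0, 0.0025], [0, 0, 0]], [[0, 0, 0.0025], [0, 0, 0]], [[0, 0, 0.0025], [0, 0, 0]]]'

```text
clock: 14.08
tcp_pos: [0.5703, -0.15, 0.0496]
orientation: [-0.0, 0.995, 0.1, 0.0]
wrist_force: [-0.9, -0.3, -1.9]
finger_gap: 0.0453
grip_force: 62.2
```

Scaled: 0.0008 m / 0.6 = 0.0013, 0.0005 m / 0.6 = 0.0008.

>>> nudge_tcp --deltas '[[[0, 0, 0.0008], [0, 0, 0]], [[0, 0, 0.0013], [0, 0, 0]], [[0, 0, 0.0013], [0, 0, 0]]]'

```text
clock: 14.45
tcp_pos: [0.5703, -0.15, 0.0495]
orientation: [0.0, 0.995, 0.1, 0.0]
wrist_force: [-2.4, 1.1, 4.8]
finger_gap: 0.0452
grip_force: 63.0
```

>>> nudge_tcp --deltas '[[[0, 0, 0.0007], [0, 0, 0]], [[0, 0, 0.0007], [0, 0, 0]]]'

```text
clock: 14.7
tcp_pos: [0.5703, -0.15, 0.0495]
orientation: [0.0, 0.995, 0.1, 0.0]
wrist_force: [-5.1, 1.7, 8.0]
finger_gap: 0.0453
grip_force: 63.4
```

Contact with the counter, pressing at 8 N. Release, then retreat straight up.

Scaled: -0.0004 m / 0.6 = -0.0007.

>>> nudge_tcp --deltas '[[[0, 0, -0.0007], [0, 0, 0]], [[0, 0, -0.0007], [0, 0, 0]], [[0, 0, -0.0007], [0, 0, 0]], [[0, 0, -0.0007], [0, 0, 0]], [[0, 0, -0.0007], [0, 0, 0]], [[0, 0, -0.0007], [0, 0, 0]]]' --aperture 0.085

```text
clock: 15.45
tcp_pos: [0.5703, -0.1499, 0.0486]
orientation: [-0.0, 0.995, 0.1, -0.0]
wrist_force: [-0.3, 0.4, -0.5]
finger_gap: 0.0855
grip_force: 0.0
```

>>> nudge_tcp --deltas '[[[0, 0, -0.01], [0, 0, 0]], [[0, 0, -0.0333], [0, 0, 0]], [[0, 0, -0.075], [0, 0, 0]], [[0, 0, -0.125], [0, 0, 0]], [[0, 0, -0.1833], [0, 0, 0]], [[0, 0, -0.2333], [0, 0, 0]], [[0, 0, -0.2667], [0, 0, 0]], [[0, 0, -0.2667], [0, 0, 0]]]'

```text
clock: 16.45
tcp_pos: [0.5715, -0.1504, 0.2116]
orientation: [0.001, 0.995, 0.1, 0.002]
wrist_force: [-0.2, 0.4, 0.0]
finger_gap: 0.085
grip_force: 0.0
```

>>> nudge_tcp --deltas '[[[-0.0833, 0.0333, 0], [0, 0, 0]], [[-0.1667, 0.1, 0], [0, 0, 0]], [[-0.2333, 0.1833, 0], [0, 0, 0]], [[-0.25, 0.2667, 0], [0, 0, 0]], [[-0.25, 0.3333, 0], [0, 0, 0]], [[-0.25, 0.3667, 0], [0, 0, 0]], [[-0.25, 0.3667, 0], [0, 0, 0]]]'

```text
clock: 17.32
tcp_pos: [0.4665, -0.3964, 0.2073]
orientation: [-0.001, 0.995, 0.099, -0.001]
wrist_force: [-1.1, 0.1, 0.3]
finger_gap: 0.0846
grip_force: 0.0
```

```bash
python3 - <<'E'
from h import *
t=camrig.read_camera("top");s=camrig.read_camera("side")
A=cv2.resize(t["image"],None,fx=.9,fy=.75);B=cv2.resize(s["image"][:,:],None,fx=.9,fy=.75)
cv2.imwrite("pics/f.png",np.vstack([A,B])[:,:,::-1])
im=t["image"];h=cv2.cvtColor(im,cv2.COLOR_RGB2HSV);m=((h[...,1]<110)&(h[...,2]>120)).astype(np.uint8)
m[:185]=0;m[295:]=0;m[:,:160]=0;m[:,275:]=0
c=max(cv2.findContours(m,0,1)[0],key=cv2.contourArea);e=cv2.fitEllipse(cv2.convexHull(c));print("saucer",cast(t,e[0],.022).round(4))
E
```

```text
saucer [0.5878 0.1971 0.022 ]
```

View pics/f.png

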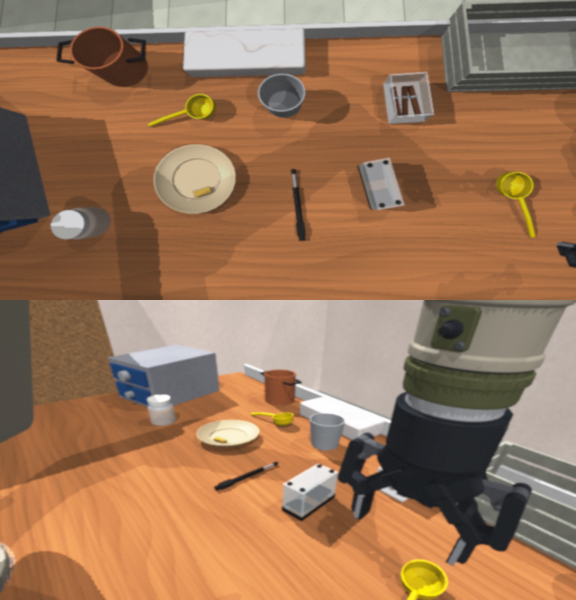

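The token is in the saucer at (203,190), and the bank stands upside down with its feet up at (381,184). The saucer hasn't moved and the gripper is clear, so I'm handing in.

>>> nudge_tcp --deltas '[[[0, 0, 0], [0, 0, 0]], [[0, 0, 0], [0, 0, 0]]]' --lines "1,1"

```text
clock: 17.68
```

```bash
python3 -c "
from workcell import env, camrig
print(env.hand_in())"
```

```text
the job is handed in; nothing more can be done
None
```

The token dropped through the slot into the saucer, and the bank is back on the counter, upside down and released. The saucer and cup were left where they stood, and I handed the job in at 17.7 s.

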